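# Start the vacuum sealer under its push-latch cover

## Task

Start the vacuum sealer using fingertips only: press its blue push-latch cover so that it pops fully open, press the green button underneath all the way in and let it go, then push the cover back down and press it home so that it latches shut. Do not press the red button, and do not pick up, knock or shift anything else on the table.

Things in the scene. Friction and masses are not known exactly. Their poses are not given: they have to be found in the camera images.
- sealer: Countertop vacuum sealer, white box 260 (x) x 340 (y) x 85 (z) mm, fixed. Origin: centre of its underside. Its front (own -x side) roughly faces the robot. In its top is a control well, 133 mm (own x, -57 to +76) by 156 mm (own y, -78 to +78), floor 42 mm above the table, closed by the blue cover flush with the top.
- cover (a joint): Angle (rad) of the blue push-latch cover, a plate 6 mm thick, 130 mm from hinge to free front edge, 150 mm wide. 0 = latched, flush with the casing; grows as the front edge swings up and back; sprung open to a stop at 1.3 (near upright); -0.1 = pressed in to its stop (front edge 13 mm below flush). Pressed to the stop and let go, a latched cover springs open in a second, an open one latches.
- cover_press (a point): Centre of a white round spot (26 mm across) on the cover's outer (upper) face, on its middle line, 95 mm from the hinge and 35 mm from the free front edge: the place to press. The casing in front of that edge is scooped out, 130 mm wide, 17 mm deep. Pressing the closed cover to its stop takes about 3 N here (5 N at the cover's middle); pushing the open cover down takes 2 to 5 N.
- cover_hinge (a point): Middle of the cover's hinge line, on the sealer: own x = +75 mm, y = 0, 82 mm above the table, in the cover plate's mid-thickness. The hinge line runs along the sealer's y axis; the closed cover extends from it towards the sealer's -x.
- green (a joint): Travel of the green start button (m): 0 = up, 0.006 = fully in (straight down). Sprung, about 4 N fully in.
- green_top (a point): Centre of the top of the green round button, 28 mm across, on a black housing 44 mm across, in the well under the cover. Its top is 60 mm above the table (25 mm below the casing's top), 90 to 100 mm from the hinge line and about 36 mm left or right of the well's middle (the side varies; the red one has the other).
- red (a joint): Travel of the red button (m), same build as the green one: 0 = up, 0.006 = fully in. Must not be pressed.
- red_top (a point): Centre of the top of the red round button, same size and height as the green one, on the other side of the well. Not to be pressed.
- jug: A bystander, to be left alone. Loose. Clear plastic jug, 90 mm across, 110 mm high, handle on its +y side, standing beside the sealer's -y end. Origin: centre of its underside.
- sauce: A bystander, to be left alone. Loose. Black sauce bottle, 56 mm across, 170 mm high, on the cutting board left of the sealer. Origin: centre of its underside.
- cap: A bystander, to be left alone. Loose. White round cap, 48 mm across, 14 mm high, on the cutting board. Origin: centre of its underside.
- spoon: A bystander, to be left alone. Loose. Steel spoon, 200 mm long, lying on the cutting board. Origin: under its middle.
- tub: A bystander, to be left alone. Loose. Clear open plastic tub, 170 x 130 x 70 mm, on the table to the right. Origin: centre of its underside.

How it is judged:
By the outcome, as a careful person would: the job done as asked, in the order asked, and still so for the second after the job is handed in, with the robot touching nothing.
It also fails if it takes over 58 s, if anything falls off the work surface, if the arm or the gripper's body presses on something with over 40 N, if the wrist force passes 120 N, or if a joint passes its speed limit or range.

## Robot

A 7-joint arm with a two-finger parallel gripper is mounted at the origin on the work surface. World frame = base frame: x ahead of the robot, y to its left, z up, the work surface at z = 0. Lengths are in m, angles in rad, forces in N, time in s.
With the tool pointing down it reaches from about 0.425 to 0.875 m from the base axis. Payload 4.7 kg.
Tool frame: the origin (TCP) lies midway between the tips of the shut fingers; the grasp point (between the pads) lies 19 mm behind it (ctrl.grip_point_offset is the distance from the TCP to the grasp point, in m); z points along the fingers, y is the line along which they close (so a half turn about z gives the same grasp; the last joint's range is limited). The gripper opens to 87 mm and grips with 3 to 60 N. Pads are 19 mm wide; open, the fingers measure 117 mm over their backs; the gripper's body (75 mm by 190 mm) begins 51 mm behind the grasp point.
Start: joints at [-1.15, 0.321, -0.07, 1.45, 0.023, 1.371, -0.057], TCP at [0.257, 0.597, 0.223] pointing down, gripper open.
Joint ranges: [-2.86, 2.86], [-0.3, 2.09], [-1.38, 1.24], [0.06, 2.45], [-1.56, 4.7], [0.09, 2.05], [-2.69, 2.69]. Speed limits (rad/s): [2.57, 2.57, 3.14, 3.14, 3.14, 3.14, 3.14].

## Interface

Orientations are given as a rotation vector (axis times angle).
In Python, from bench import ctrl gives the robot as it stands.
- The arm moves only by the tool move_arm, never from a script. Its argument "increments" is text: rows parted by semicolons, each of 7 numbers parted by spaces: the shift along the world's x, y, z in mm, then the turn, a rotation vector about the world's x, y, z in degrees, then the closure in counts, from 0 (fully open) to 255 (shut). A call has exactly 8 rows; each row shifts and turns the commanded pose from where the row before left it; what a row does not reach is not made up. A row lasts 1/12 s, in which the tool goes at most 41.7 mm and 7.16 degrees, less where a joint would pass 70% of its speed; a pose out of reach is approached as far as the arm can. A call with a gripper value outside its range is refused whole. The fingers move at their own pace and stop on an object; "grip_force" is the grip in N (left out, the last holds). Time passes only in rows, so rows that do not move let the fingers close, or fill a call up. It gives the time, the measured TCP pose, the force, the opening and the grip force at its end, in the units of the state.
- ctrl.get_state(): the state, without advancing time (a new reading comes with each control period).
- ctrl.get_image(name): name is "side" or "top"; returns a dict with "frame" (420x560x3 uint8, red, green, blue), "depth" (420x560 float32, m along the optical axis (not along the pixel's ray), 0 where there is no reading), "fx", "fy", "cx", "cy" (pixels), "position" and "orientation" of the camera in the world. Camera axes: x right, y down, z forward; pixel columns grow to the right and rows downward; lengths in m; the calibration is good to about 2 mm. A picture is of the moment at which its call begins.
- ctrl.close_job(): hands the job in; it is judged then, once.
Trained networks look in a picture, given as the dict that the camera call returned (one of the last four; its "shot" number tells which), for a name from the list of things; names that differ only in an ending like _2 or _b are one class to them, and where a whole thing is asked for, a point or a joint stands for the part that bears it (a point fixed in the world has none). Each returns a list of dicts, best first, with "score" (0 to 1); they miss things now and then, are a little off and sometimes report something else, mostly with a low value. They report only what shows in the picture. A call takes as long as a camera call.
- ctrl.find_in(target, picture): "centre" ([x, y, z] in m, in world coordinates, good to about 4 mm: the middle of the surface that is visible of it).
- ctrl.silhouettes(target, picture): "region" (420x560 bool, what is visible of it).
The state is a dict: "time": time; "joint_positions": joint angles; "qd": joint speeds; "joint_torque": joint torques, N m; "position": TCP position; "tool_rot": TCP orientation; "ft_force": force on the tool from outside, world axes, zero at the start; "torque": the same for the moment, N m; "grip_width": opening from 0.0 (shut) to 1.0 (fully open); "grip_force": force on a finger pad.
Only numpy, scipy, OpenCV 4.12 (cv2) and the standard library are available. Lean on these libraries where they do the work, as an engineer would, in place of code of your own. Each camera call takes 0.05 s, during which the arm holds its last target. There are 200 camera calls.

## Working session

There is one attempt and no reset: what is moved stays moved. The work goes in short steps, Python scripts to look and compute and a tool call to move; the robot and the scene stay as the last step left them, time stands still between calls to the robot, and variables do not carry over. Pictures are saved under pics/ and viewed, at most 10 in all, crops included, and the job is handed in when it is done.

Besides the shell and the picture viewer there is one more tool, called after ">>>" by a JSON object that holds its "method" and its "body". move_arm: Moves the arm, as the interface text tells. Its arguments: {"type":"object","properties":{"increments":{"type":"string"},"grip_force":{"type":"number"}},"required":["increments"]}

```bash
mkdir -p pics
cat > h.py <<'E'
import numpy as np, cv2
from scipy.spatial.transform import Rotation as R
from bench import ctrl
def rot(o):
    o=np.array(o,float)
    return o if o.shape==(3,3) else (R.from_rotvec(o).as_matrix() if o.size==3 else R.from_quat(o).as_matrix())
def cloud(p):
    d=p["depth"]; v,u=np.indices(d.shape)
    c=np.stack([(u-p["cx"])/p["fx"]*d,(v-p["cy"])/p["fy"]*d,d],-1)
    w=c@rot(p["orientation"]).T+np.array(p["position"]); w[d==0]=np.nan
    return w
def save(p,n): cv2.imwrite(f"pics/{n}.png",p["frame"][...,::-1])
E
python3 - <<'E'
from h import *
s=ctrl.get_state(); print(s)
for n in ("top","side"):
    p=ctrl.get_image(n); save(p,n+"0"); print(n,p["position"],p["orientation"],p["fx"])
    w=cloud(p)
    for t in ("cover_press","cover_hinge","cover","sealer","jug","sauce","tub"):
        print(t,[(np.round(r["centre"],4).tolist(),round(r["score"],2)) for r in ctrl.find_in(t,p)[:2]])
    for t in ("cover","cover_press"):
        r=ctrl.silhouettes(t,p)
        if r:
            m=r[0]["region"]; q=w[m]; q=q[~np.isnan(q[:,0])]
            c,sz,a=cv2.minAreaRect((q[:,:2]*1000).astype(np.float32))
            v,u=np.nonzero(m)
            print(t,"rect",np.round(c,1),np.round(sz,1),round(a,2),"med",np.median(q,0).round(4),"px",u.mean(),v.mean())
E
```

```text
{'time': 0.0, 'joint_positions': array([-1.14986493,  0.32181311, -0.07005652,  1.45166493,  0.02258324,
        1.37075846, -0.05693188]), 'qd': array([ 6.07138319e-05, -1.47183833e-03, -1.93786175e-04, -1.51446564e-03,
        7.94217649e-04, -1.57906696e-03,  7.39751375e-04]), 'joint_torque': array([-4.12465515e-04, -4.91285741e+01, -4.03520074e-01, -3.12522054e+01,
       -6.37146877e-02,  4.38310322e-02,  1.78518139e-04]), 'position': array([0.25704978, 0.59643058, 0.22147274]), 'tool_rot': array([-6.34641503e-01, -3.07652657e+00,  2.88225109e-03]), 'ft_force': array([-0.77648931,  0.22974377,  0.28123741]), 'torque': array([-0.02034351, -0.00420563, -0.03341787]), 'grip_force': 0.0, 'grip_width': 0.9958173212048069}
top [ 0.33662879 -0.0336035   1.24604483] [-2.1094242   2.11910853 -0.20232907] 460.15238176776325
cover_press [([0.5468, -0.0875, 0.0847], 0.61)]
cover_hinge [([0.5295, -0.0863, 0.0869], 0.81)]
cover [([0.5459, -0.0852, 0.08], 0.96)]
sealer [([0.5244, -0.089, 0.084], 0.91)]
jug [([0.5297, -0.3554, 0.0415], 0.56)]
sauce [([0.6019, 0.4619, 0.1232], 0.66)]
tub [([0.51
[... 267 characters left out ...]
de [0.35480123 1.25807824 1.00783785] [-0.25986909  2.71930328 -1.39211246] 466.6432408733389
cover_press [([0.5397, -0.0888, 0.0857], 0.7)]
cover_hinge [([0.5283, -0.0131, 0.0902], 0.9)]
cover [([0.5403, -0.0853, 0.0872], 0.92), ([0.4844, -0.5853, 0.0419], 0.24)]
sealer [([0.5302, -0.0135, 0.0837], 0.64)]
jug [([0.5194, -0.3221, 0.0881], 0.96)]
sauce [([0.6074, 0.4862, 0.1113], 0.84), ([0.5291, -0.0162, 0.0867], 0.64)]
tub [([0.4827, -0.5863, 0.0423], 0.56)]
cover rect [544.2 -94. ] [173.1 134.7] 84.34 med [ 0.5436 -0.0859  0.0853] px 291.40980187695516 197.08029197080293
cover_press rect [546.6 -89.3] [153.1 136.3] 84.72 med [ 0.545  -0.0827  0.0853] px 290.5565610859729 197.28280542986425
```

View pics/top0.png

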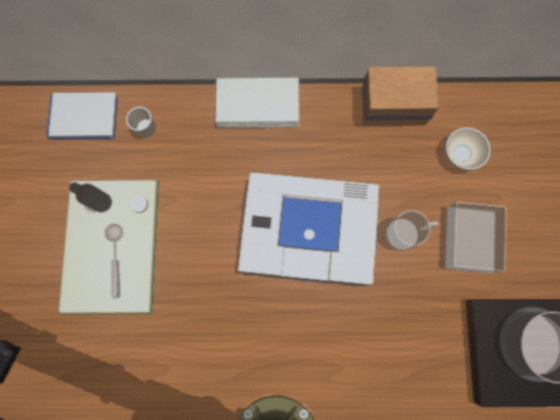

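Run:
```python
from h import *
p=ctrl.get_image("top"); w=cloud(p); f=p["frame"].astype(int)
m=ctrl.silhouettes("cover",p)[0]["region"]
hsv=cv2.cvtColor(p["frame"],cv2.COLOR_RGB2HSV)
blue=((hsv[...,0]>95)&(hsv[...,0]<130)&(hsv[...,1]>90)).astype(np.uint8)
blue&=cv2.dilate(m.astype(np.uint8),np.ones((9,9)))
q=w[(blue>0)&~np.isnan(w[...,0])]
c,sz,a=cv2.minAreaRect((q[:,:2]*1000).astype(np.float32)); print(c,sz,a,np.median(q[:,2]))
cm=cv2.convexHull(np.argwhere(blue)[:,::-1].astype(np.int32)); inn=np.zeros(blue.shape,np.uint8); cv2.fillConvexPoly(inn,cm,1)
inn=cv2.erode(inn,np.ones((7,7)))
white=(inn>0)&(hsv[...,1]<60)&(hsv[...,2]>150)
n,l,st,ce=cv2.connectedComponentsWithStats(white.astype(np.uint8))
for i in range(1,n):
    if st[i,4]>20:
        print(st[i],ce[i],np.nanmedian(w[l==i],0).round(4))
```

```text
(540.0852661132812, -91.36738586425781) (151.21969604492188, 124.11600494384766) 84.11248779296875 0.08472612409353841
[304 230  11   9  78] [308.73076923 234.05128205] [ 0.513  -0.0872  0.0851]
```

The top view shows the sealer with the blue cover centred at px (310,222) and the white press spot at (309,234), which works out to (0.513, -0.087, 0.085). That height is right for a flush cover. The sealer's yaw is about -5.9°, and the hinge should be near (0.607, -0.097). I'll approach with the fingers shut and closing along the sealer's y.

>>> {"method": "move_arm", "body": {"increments": "14 -38 0 0 0 2.2 255;14 -38 0 0 0 2.2 255;14 -38 0 0 0 2.2 255;14 -38 0 0 0 2.2 255;14 -38 0 0 0 2.2 255;14 -38 0 0 0 2.2 255;14 -38 0 0 0 2.2 255;14 -38 0 0 0 2.2 255", "grip_force": 10}}

```text
time: 1.77
position: [0.3696, 0.2911, 0.2228]
tool_rot: [0.153, 3.137, 0.001]
ft_force: [0.0, -0.9, -1.1]
grip_width: 0.482
grip_force: 0.0
```

>>> {"method": "move_arm", "body": {"increments": "14 -38 0 0 0 0 255;14 -38 0 0 0 0 255;14 -38 0 0 0 0 255;14 -38 0 0 0 0 255;14 -38 0 0 0 0 255;14 -38 0 0 0 0 255;14 -38 0 0 0 0 255;14 -38 0 0 0 0 255"}}

```text
time: 2.43
position: [0.4816, -0.013, 0.2231]
tool_rot: [0.156, 3.136, 0.001]
ft_force: [1.4, 0.6, -0.3]
grip_width: 0.009
grip_force: 0.0
```

>>> {"method": "move_arm", "body": {"increments": "16 -37 0 0 0 0 255;15 -36 0 0 0 0 255;0 0 -40 0 0 0 255;0 0 -40 0 0 0 255;0 0 -25 0 0 0 255;0 0 -13 0 0 0 255;0 0 0 0 0 0 255;0 0 0 0 0 0 255"}}

```text
time: 3.1
position: [0.512, -0.0841, 0.1045]
tool_rot: [-0.156, -3.137, 0.0]
ft_force: [0.2, -0.3, -0.2]
grip_width: 0.003
grip_force: 0.0
```

Run:
```python
from h import *
s=ctrl.get_state(); print(s["position"],s["ft_force"])
p=ctrl.get_image("side"); f=p["frame"][110:290,180:420]; cv2.imwrite("pics/s1.png",cv2.resize(f,None,fx=3,fy=3)[...,::-1])
```

```text
[ 0.5119928  -0.08409685  0.10448885] [ 0.23225289 -0.28770356 -0.21150515]
```

View pics/s1.png

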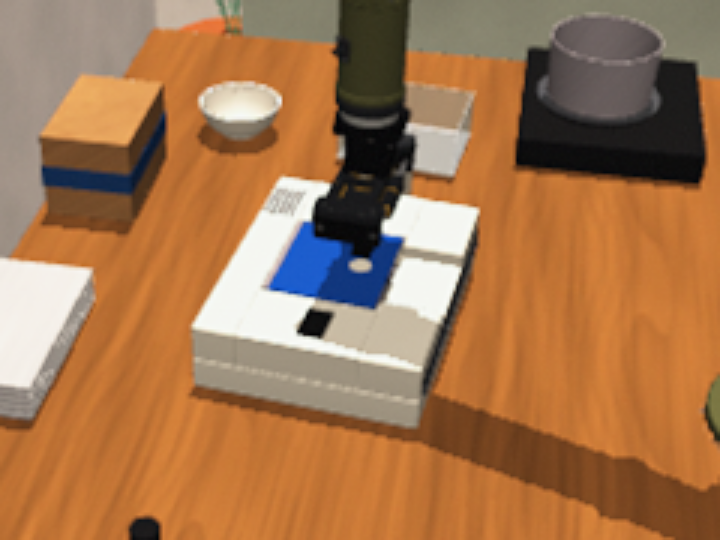

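The shut fingers hang right over the white spot (crop px 360,265). Next I press.

>>> {"method": "move_arm", "body": {"increments": "0 -3 -12 0 0 0 255;0 0 -6 0 0 0 255;0 0 -3 0 0 0 255;0 0 -3 0 0 0 255;0 0 -3 0 0 0 255;0 0 -2 0 0 0 255;0 0 -1 0 0 0 255;0 0 0 0 0 0 255"}}

```text
time: 3.82
position: [0.5129, -0.0874, 0.0763]
tool_rot: [0.157, 3.137, 0.001]
ft_force: [-2.6, -1.0, 12.5]
grip_width: 0.004
grip_force: 6.4
```

>>> {"method": "move_arm", "body": {"increments": "-8 1 14 0 0 0 255;-40 4 6 0 0 0 255;-40 4 0 0 0 0 255;-15 1 0 0 0 0 255;0 0 0 0 0 0 255;0 0 0 0 0 0 255;0 0 0 0 0 0 255;0 0 0 0 0 0 255"}}

```text
time: 4.48
position: [0.4103, -0.0772, 0.0948]
tool_rot: [0.156, 3.137, -0.001]
ft_force: [0.1, -1.0, -0.4]
grip_width: 0.008
grip_force: 0.0
```

>>> {"method": "move_arm", "body": {"increments": "0 0 20 0 0 0 255;0 0 20 0 0 0 255;0 0 20 0 0 0 255;0 0 0 0 0 0 255;0 0 0 0 0 0 255;0 0 0 0 0 0 255;0 0 0 0 0 0 255;0 0 0 0 0 0 255"}}

```text
time: 5.15
position: [0.4086, -0.0771, 0.1535]
tool_rot: [-0.156, -3.136, 0.001]
ft_force: [-0.1, 0.3, 0.2]
grip_width: 0.003
grip_force: 0.0
```

Run:
```python
from h import *
s=ctrl.get_state(); print(s["position"],s["ft_force"])
for n in ("side","top"):
    p=ctrl.get_image(n); w=cloud(p)
    for t in ("green_top","red_top","cover","cover_press"):
        print(n,t,[(np.round(r["centre"],4).tolist(),round(r["score"],2)) for r in ctrl.find_in(t,p)[:2]])
    hsv=cv2.cvtColor(p["frame"],cv2.COLOR_RGB2HSV)
    near=(abs(w[...,0]-.54)<.1)&(abs(w[...,1]+.09)<.11)&(w[...,2]<.09)
    for nm,mk in (("green",(abs(hsv[...,0].astype(int)-60)<20)),("red",(hsv[...,0]<8)|(hsv[...,0]>172))):
        m=near&mk&(hsv[...,1]>110)
        k,l,st,ce=cv2.connectedComponentsWithStats(m.astype(np.uint8))
        for i in range(1,k):
            if st[i,4]>10: print(n,nm,st[i],ce[i],np.nanmedian(w[l==i],0).round(4))
    if n=="side": cv2.imwrite("pics/s2.png",cv2.resize(p["frame"][110:290,180:420],None,fx=3,fy=3)[...,::-1])
    else: cv2.imwrite("pics/t2.png",cv2.resize(p["frame"][130:310,200:440],None,fx=3,fy=3)[...,::-1])
```

```text
[ 0.40858175 -0.07708042  0.15352564] [-0.13583339  0.25215695  0.23339392]
side green_top []
side red_top [([0.5876, -0.0741, 0.1525], 0.59)]
side cover [([0.5879, -0.0749, 0.1588], 0.8)]
side cover_press [([0.5897, -0.0731, 0.1515], 0.5)]
side green [294 208   8   4  25] [297.72 209.44] [ 0.5131 -0.0463  0.0627]
side red [299 196   9   7  53] [303.11320755 199.18867925] [ 0.5043 -0.1167  0.0612]
top green_top [([0.5293, -0.3582, 0.0434], 0.42)]
top red_top []
top cover [([0.5817, -0.0937, 0.2008], 0.69)]
top cover_press [([0.5779, -0.0921, 0.2021], 0.52), ([0.5302, -0.3572, 0.0403], 0.52)]
```

View pics/s2.png

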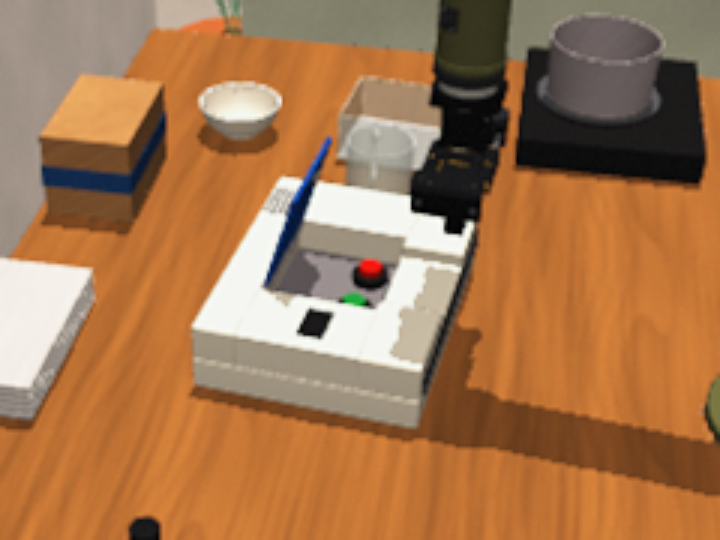

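View pics/t2.png

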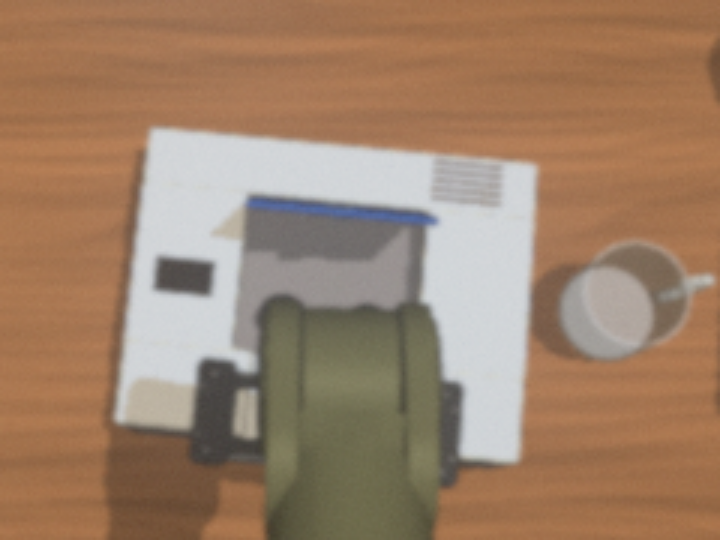

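The cover is fully open. In the side crop, green is on the left (+y) at (352,300) and red on the right at (370,272). I'll shift the arm aside for a clear top view of green.

>>> {"method": "move_arm", "body": {"increments": "0 40 5 0 0 0 255;0 40 5 0 0 0 255;0 40 5 0 0 0 255;0 40 5 0 0 0 255;0 40 0 0 0 0 255;0 0 0 0 0 0 255;0 0 0 0 0 0 255;0 0 0 0 0 0 255"}}

```text
time: 6.32
position: [0.4092, 0.1224, 0.1744]
tool_rot: [-0.156, -3.137, 0.001]
ft_force: [0.0, -0.7, 0.4]
grip_width: 0.001
grip_force: 0.0
```

Run:
```python
from h import *
s=ctrl.get_state(); print(s["position"],s["ft_force"])
p=ctrl.get_image("top"); w=cloud(p)
for t in ("green_top","red_top"):
    print(t,[(np.round(r["centre"],4).tolist(),round(r["score"],2)) for r in ctrl.find_in(t,p)[:2]])
hsv=cv2.cvtColor(p["frame"],cv2.COLOR_RGB2HSV)
near=(abs(w[...,0]-.54)<.1)&(abs(w[...,1]+.09)<.11)&(w[...,2]<.09)
for nm,mk in (("green",(abs(hsv[...,0].astype(int)-60)<20)),("red",(hsv[...,0]<8)|(hsv[...,0]>172))):
    k,l,st,ce=cv2.connectedComponentsWithStats((near&mk&(hsv[...,1]>100)).astype(np.uint8))
    for i in range(1,k):
        if st[i,4]>10:
            d=w[l==i]; c=(d.min(0)+d.max(0))/2
            print(nm,st[i],ce[i],np.nanmedian(d,0).round(4),c.round(4))
```

```text
[0.40918542 0.1224369  0.17440402] [ 0.034366   -0.70762727  0.41270541]
green_top []
red_top [([0.506, -0.1221, 0.065], 0.39)]
green [290 232   8   7  39] [293.87179487 234.76923077] [ 0.5143 -0.0493  0.0629] [ 0.514 -0.048  0.063]
red [317 233  11  11  95] [322.08421053 238.36842105] [ 0.5054 -0.1219  0.0623] [ 0.5064 -0.1223  0.0586]
```

Green is at (0.5135, -0.050), 72 mm from red, which fits the drawing. I move above it.

>>> {"method": "move_arm", "body": {"increments": "0 -40 0 0 0 0 255;0 -40 0 0 0 0 255;0 -40 0 0 0 0 255;26 -30 0 0 0 0 255;26 -22 0 0 0 0 255;26 0 -20 0 0 0 255;26 0 -20 0 0 0 255;0 0 -30 0 0 0 255"}}

```text
time: 7.13
position: [0.5193, -0.0509, 0.1062]
tool_rot: [0.16, 3.129, -0.001]
ft_force: [0.6, 0.4, -0.3]
grip_width: 0.006
grip_force: 0.0
```

>>> {"method": "move_arm", "body": {"increments": "0 0 0 0 0 0 255;0 0 -10 0 0 0 255;0 0 -10 0 0 0 255;0 0 -10 0 0 0 255;0 0 0 0 0 0 255;0 0 0 0 0 0 255;0 0 0 0 0 0 255;0 0 0 0 0 0 255"}}

```text
time: 7.8
position: [0.5138, -0.049, 0.0755]
tool_rot: [0.156, 3.136, 0.001]
ft_force: [-0.3, 0.3, -0.3]
grip_width: 0.002
grip_force: 0.0
```

Aligned. Now I press green down to about z = 0.053, then release.

>>> {"method": "move_arm", "body": {"increments": "0 -1 -10 0 0 0 255;0 0 -4 0 0 0 255;0 0 -2 0 0 0 255;0 0 -2 0 0 0 255;0 0 -2 0 0 0 255;0 0 -2 0 0 0 255;0 0 -1 0 0 0 255;0 0 0 0 0 0 255"}}

```text
time: 8.47
position: [0.5141, -0.05, 0.0575]
tool_rot: [-0.157, -3.137, -0.005]
ft_force: [-16.7, 1.2, 46.7]
grip_width: 0.007
grip_force: 23.7
```

46 N is more than I need, so it's on a hard stop. I'll ease off in steps and read the spring force to confirm that the stop is the button's own.

>>> {"method": "move_arm", "body": {"increments": "0 0 2 0 0 0 255;0 0 2 0 0 0 255;0 0 0 0 0 0 255;0 0 0 0 0 0 255;0 0 0 0 0 0 255;0 0 0 0 0 0 255;0 0 0 0 0 0 255;0 0 0 0 0 0 255"}}

```text
time: 9.13
position: [0.5139, -0.0501, 0.0581]
tool_rot: [0.157, 3.137, 0.002]
ft_force: [-6.2, 0.7, 19.3]
grip_width: 0.006
grip_force: 10.2
```

Run:
```python
from h import *
s=ctrl.get_state(); print(s["position"],s["ft_force"])
p=ctrl.get_image("side"); cv2.imwrite("pics/s3.png",cv2.resize(p["frame"][140:250,240:380],None,fx=5,fy=5,interpolation=cv2.INTER_CUBIC)[...,::-1])
```

```text
[ 0.51394779 -0.05007202  0.05808914] [-6.22184636  0.71784829 19.31338448]
```

View pics/s3.png

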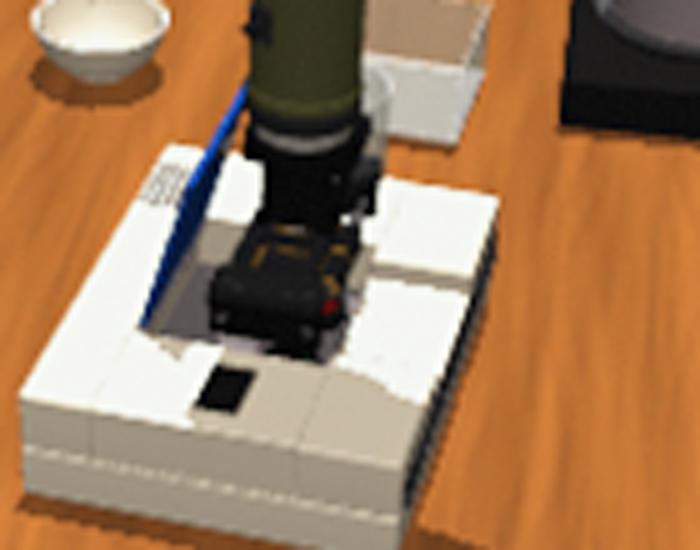

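>>> {"method": "move_arm", "body": {"increments": "0 0 3 0 0 0 255;0 0 0 0 0 0 255;0 0 0 0 0 0 255;0 0 0 0 0 0 255;0 0 0 0 0 0 255;0 0 0 0 0 0 255;0 0 0 0 0 0 255;0 0 0 0 0 0 255"}}

```text
time: 9.85
position: [0.5138, -0.0501, 0.0587]
tool_rot: [0.156, 3.136, -0.0]
ft_force: [2.6, -0.1, 3.0]
grip_width: 0.004
grip_force: 1.8
```

>>> {"method": "move_arm", "body": {"increments": "0 0 1 0 0 0 255;0 0 0 0 0 0 255;0 0 0 0 0 0 255;0 0 0 0 0 0 255;0 0 0 0 0 0 255;0 0 0 0 0 0 255;0 0 0 0 0 0 255;0 0 0 0 0 0 255"}}

```text
time: 10.52
position: [0.5132, -0.0501, 0.0596]
tool_rot: [-0.156, -3.138, -0.0]
ft_force: [2.7, 0.2, 4.1]
grip_width: 0.005
grip_force: 1.6
```

>>> {"method": "move_arm", "body": {"increments": "0 0 2 0 0 0 255;0 0 0 0 0 0 255;0 0 0 0 0 0 255;0 0 0 0 0 0 255;0 0 0 0 0 0 255;0 0 0 0 0 0 255;0 0 0 0 0 0 255;0 0 0 0 0 0 255"}}

```text
time: 11.18
position: [0.5127, -0.05, 0.0614]
tool_rot: [-0.156, -3.137, -0.0]
ft_force: [0.7, 0.5, 2.7]
grip_width: 0.008
grip_force: 1.2
```

>>> {"method": "move_arm", "body": {"increments": "0 0 2 0 0 0 255;0 0 0 0 0 0 255;0 0 0 0 0 0 255;0 0 0 0 0 0 255;0 0 0 0 0 0 255;0 0 0 0 0 0 255;0 0 0 0 0 0 255;0 0 0 0 0 0 255"}}

```text
time: 11.85
position: [0.5128, -0.0501, 0.0634]
tool_rot: [-0.156, -3.137, -0.0]
ft_force: [-1.9, 0.1, 1.2]
grip_width: 0.003
grip_force: 0.8
```

The spring curve runs from 0 N at z = 0.065 to 4 N at 0.059 and then hits the hard stop. That's the full 6 mm of travel, so green went all the way in. I raise, cross over the cover and come down behind it.

>>> {"method": "move_arm", "body": {"increments": "0 0 40 0 0 0 255;0 0 40 0 0 0 255;0 0 40 0 0 0 255;0 0 40 0 0 0 255;0 0 30 0 0 0 255;30 -12 0 0 0 0 255;30 -12 0 0 0 0 255;30 -12 0 0 0 0 255"}}

```text
time: 12.52
position: [0.6048, -0.0858, 0.2549]
tool_rot: [0.153, 3.135, 0.002]
ft_force: [-0.4, -0.2, -0.1]
grip_width: 0.006
grip_force: 0.0
```

>>> {"method": "move_arm", "body": {"increments": "30 -12 0 0 0 0 255;0 0 0 0 0 0 255;0 0 0 0 0 0 255;0 0 0 0 0 0 255;0 0 0 0 0 0 255;0 0 0 0 0 0 255;0 0 0 0 0 0 255;0 0 0 0 0 0 255"}}

```text
time: 13.18
position: [0.6329, -0.0976, 0.2544]
tool_rot: [0.155, 3.137, 0.002]
ft_force: [-0.0, 0.7, 0.8]
grip_width: 0.005
grip_force: 0.0
```

Run:
```python
from h import *
s=ctrl.get_state(); print(s["position"],s["ft_force"])
p=ctrl.get_image("side"); w=cloud(p); cv2.imwrite("pics/s4.png",cv2.resize(p["frame"][100:250,230:400],None,fx=4,fy=4,interpolation=cv2.INTER_CUBIC)[...,::-1])
hsv=cv2.cvtColor(p["frame"],cv2.COLOR_RGB2HSV)
m=(abs(w[...,0]-.58)<.08)&(abs(w[...,1]+.09)<.11)&(hsv[...,0]>100)&(hsv[...,0]<130)&(hsv[...,1]>110)
q=w[m]; print(len(q))
T=np.array([[.9947,-.103],[.103,.9947]]); l=(q[:,:2]-[.6075,-.0966])@T.T
for a in np.arange(.09,.22,.02):
    k=abs(q[:,2]-a)<.01
    if k.sum(): print(round(a,2),np.median(l[k],0).round(4),l[k].min(0).round(3),l[k].max(0).round(3))
h=0.6075; 
prev=None
for th in (1.3,1.2,1.1,1,.9,.8,.7,.6,.5,.4,.3,.2,.1,0,-.1):
    r=.105; x=-r*np.cos(th)+.003*np.sin(th)+.0095; z=.082+r*np.sin(th)+.003*np.cos(th)
    c=np.array([.6075,-.0966])+x*np.array([.9947,-.103]); print(th,(c*1000).round(1),round(z*1000,1))
```

```text
[ 0.63288248 -0.09757724  0.25437943] [-0.04090482  0.71242724  0.84011179]
183
0.09 [-0.0052  0.0731] [-0.008 -0.011] [-0.001  0.076]
0.11 [-0.0108  0.0492] [-0.013 -0.042] [-0.005  0.076]
0.13 [-0.0156  0.0389] [-0.019 -0.041] [-0.011  0.076]
0.15 [-0.0215  0.0468] [-0.025 -0.037] [-0.015  0.075]
0.17 [-0.0274  0.0556] [-0.03 -0.03] [-0.021  0.076]
0.19 [-0.0321  0.0554] [-0.036 -0.03 ] [-0.028  0.074]
0.21 [-0.0358  0.0133] [-0.038 -0.062] [-0.031  0.079]
1.3 [591.9 -95. ] 184.0
1.2 [581.9 -93.9] 181.0
1.1 [572.2 -92.9] 176.9
1 [563. -92.] 172.0
0.9 [554.4 -91.1] 166.1
0.8 [546.3 -90.3] 159.4
0.7 [539.  -89.5] 151.9
0.6 [532.4 -88.8] 143.8
0.5 [526.7 -88.2] 135.0
0.4 [521.9 -87.7] 125.7
0.3 [518.1 -87.3] 115.9
0.2 [515.2 -87. ] 105.8
0.1 [513.3 -86.8] 95.5
0 [512.5 -86.8] 85.0
-0.1 [512.7 -86.8] 74.5
```

View pics/s4.png

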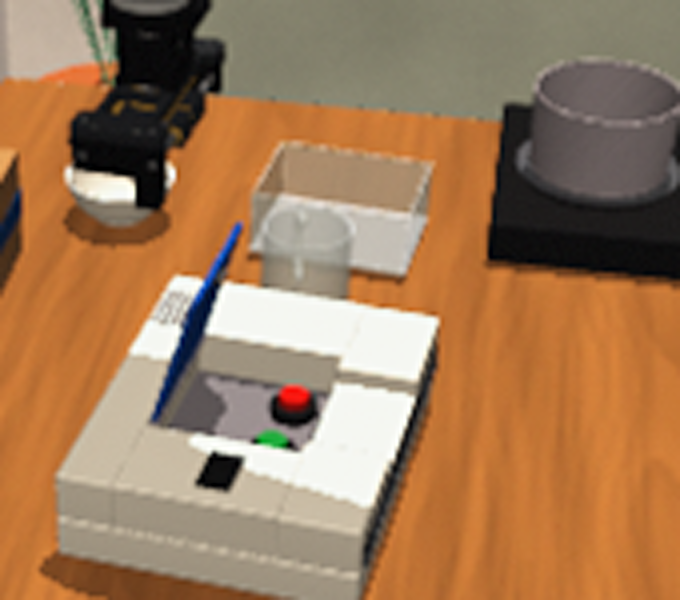

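The cover is upright and its geometry fits the hinge estimate. Green is back up, and the gripper is behind and above the cover. I descend and sweep it shut along its arc.

>>> {"method": "move_arm", "body": {"increments": "0 0 -35 0 0 0 255;0 0 -35 0 0 0 255;-18 1 0 0 0 0 255;-15 1 0 0 0 0 255;-8 0 0 0 0 0 255;0 0 0 0 0 0 255;0 0 0 0 0 0 255;0 0 0 0 0 0 255"}}

```text
time: 13.9
position: [0.5935, -0.0963, 0.1847]
tool_rot: [0.156, 3.135, -0.0]
ft_force: [0.9, -0.6, 0.8]
grip_width: 0.007
grip_force: 0.6
```

>>> {"method": "move_arm", "body": {"increments": "-10 1 -3 0 0 0 255;-10 1 -4 0 0 0 255;-9 1 -5 0 0 0 255;-9 1 -6 0 0 0 255;-8 1 -7 0 0 0 255;-7 1 -7.5 0 0 0 255;0 0 0 0 0 0 255;0 0 0 0 0 0 255"}}

```text
time: 14.57
position: [0.5399, -0.0902, 0.1516]
tool_rot: [0.156, 3.137, -0.0]
ft_force: [0.3, -1.3, 1.9]
grip_width: -0.0
grip_force: 0.8
```

>>> {"method": "move_arm", "body": {"increments": "-6.5 0.7 -8 0 0 0 255;-6 0.6 -9 0 0 0 255;-5 0.5 -9 0 0 0 255;-4 0.4 -10 0 0 0 255;-3 0.3 -10 0 0 0 255;-2 0 -10 0 0 0 255;0 0 0 0 0 0 255;0 0 0 0 0 0 255"}}

```text
time: 15.23
position: [0.5111, -0.0872, 0.094]
tool_rot: [-0.156, -3.134, -0.001]
ft_force: [-1.0, 1.2, 3.0]
grip_width: 0.006
grip_force: 1.1
```

Run:
```python
from h import *
s=ctrl.get_state(); print(s["position"],s["ft_force"])
p=ctrl.get_image("side"); w=cloud(p); cv2.imwrite("pics/s5.png",cv2.resize(p["frame"][130:260,230:390],None,fx=4,fy=4,interpolation=cv2.INTER_CUBIC)[...,::-1])
```

```text
[ 0.51106694 -0.08716527  0.09398538] [-1.03497244  1.15885368  3.01050569]
```

View pics/s5.png

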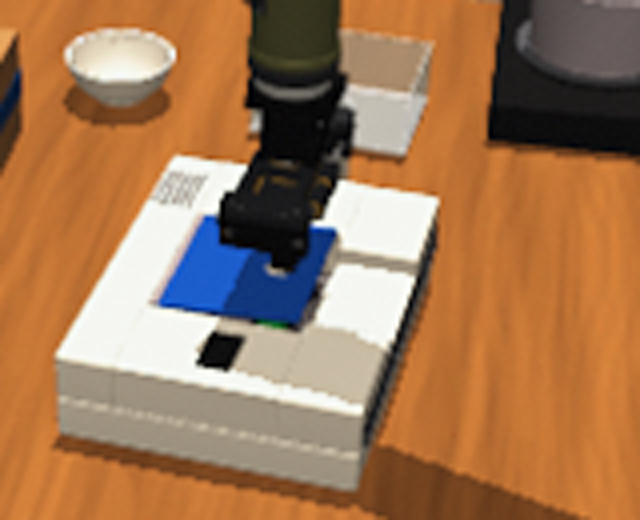

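The cover is almost down, with the finger on the white spot (px 280,265). I press it home.

>>> {"method": "move_arm", "body": {"increments": "1 0 -6 0 0 0 255;1 0 -5 0 0 0 255;0 0 -4 0 0 0 255;0 0 -3 0 0 0 255;0 0 -2 0 0 0 255;0 0 -1 0 0 0 255;0 0 0 0 0 0 255;0 0 0 0 0 0 255"}}

```text
time: 15.95
position: [0.5142, -0.0877, 0.0762]
tool_rot: [-0.157, -3.136, -0.002]
ft_force: [-11.5, 1.4, 22.8]
grip_width: 0.004
grip_force: 11.8
```

It's firmly on the stop. I lift off straight up.

>>> {"method": "move_arm", "body": {"increments": "0 0 8 0 0 0 255;0 0 10 0 0 0 255;0 0 20 0 0 0 255;0 0 40 0 0 0 255;0 0 40 0 0 0 255;-20 20 20 0 0 0 255;-20 35 0 0 0 0 255;-20 35 0 0 0 0 255"}}

```text
time: 16.62
position: [0.4558, 0.0025, 0.2141]
tool_rot: [0.162, 3.132, 0.002]
ft_force: [0.5, 2.2, -1.2]
grip_width: 0.004
grip_force: 0.0
```

>>> {"method": "move_arm", "body": {"increments": "0 40 0 0 0 0 255;0 40 0 0 0 0 255;0 40 0 0 0 0 255;0 0 0 0 0 0 255;0 0 0 0 0 0 255;0 0 0 0 0 0 255;0 0 0 0 0 0 255;0 0 0 0 0 0 255"}}

```text
time: 17.28
position: [0.4551, 0.121, 0.2121]
tool_rot: [0.161, 3.137, 0.0]
ft_force: [0.2, -0.8, 0.3]
grip_width: 0.007
grip_force: 0.0
```

Run:
```python
from h import *
s=ctrl.get_state(); print(s["position"],s["ft_force"])
p=ctrl.get_image("top"); w=cloud(p); save(p,"t6")
m=ctrl.silhouettes("cover",p)[0]["region"]; q=w[cv2.erode(m.astype(np.uint8),np.ones((5,5)))>0]
print(np.nanmedian(q,0),np.nanpercentile(q[:,2],[2,98]))
k=q[:,0]<.51; print("front z",np.nanmedian(q[k,2]),"back z",np.nanmedian(q[q[:,0]>.58,2]))
```

```text
[0.45509039 0.12096354 0.21211437] [ 0.15648829 -0.84781172  0.28858125]
[ 0.54398288 -0.08994433  0.08497689] [0.08038461 0.08964475]
front z 0.08537838609307369 back z 0.08463909640581369
```

View pics/t6.png

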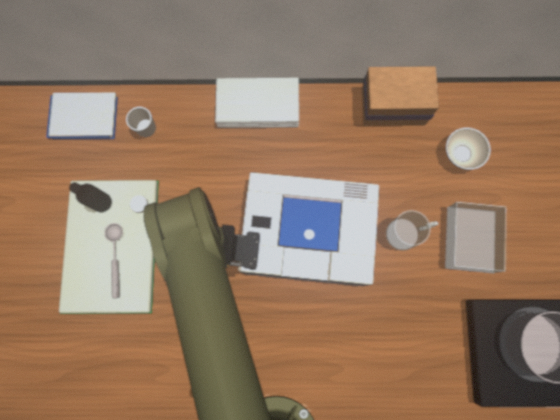

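The cover (px 310,222) is flush and latched, with the front edge at z = 0.085. Everything else is where it was, and the arm is clear. I'm handing in.

```bash
python3 -c "
from bench import ctrl
print(ctrl.close_job())"
```

```text
the job is handed in; nothing more can be done
None
```

The job is handed in at about 17 s: the cover was popped fully open, green was pressed to its stop (46 N on the fingertips, more than needed) and let go, and the cover is latched flush again, with red and everything else on the table left alone.

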